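# Right a fallen cylinder liner and draw its piston out to the wrist pin

## Robot

A 7-joint arm with a two-finger parallel gripper is mounted at the origin on the work surface. World frame = base frame: x ahead of the robot, y to its left, z up, the work surface at z = 0. Lengths are in m, angles in rad, forces in N, time in s.
With the tool pointing down it reaches from about 0.425 to 0.875 m from the base axis. Payload 8.4 kg.
Tool frame: the origin (TCP) lies midway between the tips of the shut fingers; the grasp point (between the pads) lies 19 mm behind it (ctrl.grasp_offset is the distance from the TCP to the grasp point, in m); z points along the fingers, y is the line along which they close (so a half turn about z gives the same grasp; the last joint's range is limited). The gripper opens to 85 mm and grips with 20 to 120 N. Pads are 22 mm wide; open, the fingers measure 114 mm over their backs; the gripper's body (76 mm by 85 mm) begins 54 mm behind the grasp point. The pads swing forward as they close: fully open they stand 13 mm farther back than shut.
Start: joints at [-1.288, 0.333, 0.04, 1.465, -0.013, 1.343, -0.059], TCP at [0.242, 0.603, 0.231] pointing down, gripper open.
Joint ranges: [-2.58, 2.58], [-0.38, 2.09], [-1.3, 1.39], [0.25, 2.4], [-1.5, 4.64], [0.08, 2.09], [-2.65, 2.65]. Speed limits (rad/s): [2.22, 2.22, 2.79, 2.79, 3.14, 3.14, 3.14].

## Interface

Orientations are given as a unit quaternion [w, x, y, z].
In Python, from cell import sensors, imaging, order, ctrl gives the robot as it stands.
- The arm moves only by the tool move_arm, never from a script. Its argument "plan" is a list that holds one entry, the list of rows, each a list of 5 numbers: the opening, from -1 (shut) to 1 (fully open), then the shift along the tool's x, y, z in mm, then the turn about the tool's z in rad. A call has 1 to 8 rows; each row is the pose to reach, as a shift and turn from the pose commanded when the call began, along the tool's axes at that moment; what a row does not reach only later rows make up. A row lasts 1/12 s, in which the tool goes at most 41.7 mm and 7.16 degrees, less where a joint would pass 70% of its speed; a pose out of reach is approached as far as the arm can. A call with a gripper value outside its range is refused whole. The fingers move at their own pace and stop on an object; "grip_force" is the grip in N (left out, the last holds). Time passes only in rows, so rows that repeat a pose let the fingers close. It gives the time, the measured TCP pose, the force, the opening and the grip force at its end, in the units of the state.
- sensors.read_state(): the state, without advancing time (a new reading comes with each control period).
- imaging.snapshot(name): name is "side" or "top"; returns a dict with "color" (384x512x3 uint8, blue, green, red), "depth" (384x512 float32, m along the optical axis (not along the pixel's ray), 0 where there is no reading), "K" (3x3 intrinsics, pixels), "world_from_camera" (4x4, takes a point from camera to world coordinates). Camera axes: x right, y down, z forward; pixel columns grow to the right and rows downward; lengths in m; the calibration is good to about 2 mm. A picture is of the moment at which its call begins.
- order.hand_in(): hands the job in; it is judged then, once.
The state is a dict: "time_s": time; "joint_pos": joint angles; "joint_velocities": joint speeds; "joint_torque": joint torques, N m; "position": TCP position; "ee_rot": TCP orientation; "wrist_force": force on the tool from outside, world axes, zero at the start; "moment": the same for the moment, N m; "grip_width": finger opening in m; "gripper_force": force on a finger pad.
Only numpy, scipy, OpenCV 4.12 (cv2) and the standard library are available. Lean on these libraries where they do the work, as an engineer would, in place of code of your own. Each camera call takes 0.05 s, during which the arm holds its last target. There are 200 camera calls.

## Task

On the engine-building table a steel cylinder liner with its piston and connecting rod inside has been knocked onto its side: stand it back up on its flange, so that the rod points up, and let go of it. Then take the connecting rod by its big end and draw the piston straight up until the whole wrist pin shows above the liner's rim while all three piston rings are still inside the bore, without lifting or tipping the liner. Finish while still holding the rod there, so that the pin's clips can be reached, and leave the other parts on the table where they are.

Things in the scene. Friction and masses are not known exactly. Their poses are not given: they have to be found in the camera images.
- liner_mid (a point): The fallen liner: steel tube 90 mm long, 62 mm outside, 56 mm bore, with a 70 x 6 mm flange at one end; lies on a flat of the flange, so it does not roll. Point on its axis, half-way along. x axis: along the tube, flange to open rim (level at first, to the robot's right within 35 degrees; straight up once it stands). z axis: up while it lies. 0.42 kg; 0.72 kg with piston and rod, balancing 10 mm nearer the rim
- liner_foot (a point): centre of the liner's flange face, the face it stands on, 45 mm from liner_mid; same axes
- liner_rim (a point): centre of the liner's open rim, where the rod comes out, 90 mm along x from the flange face; same axes. The wrist pin shows whole when wrist_pin is 8 mm beyond the rim; the rings begin to leave the bore when it is 19 mm beyond
- wrist_pin (a point): Piston in the liner, loose by 1 mm all round: 54 mm dia, 56 mm long, crown to the flange, rings within 15 mm of the crown. Point on its axis at the centre of its 16 mm wrist pin, 34 mm from the crown. x axis: crown to skirt; z axis: along the pin. Lying, the crown is 2 to 10 mm inside the flange face; once stood up, it slides down onto the table by itself (this point 34 mm up, 56 mm below the rim)
- rod_grip (a point): Connecting rod, dark steel, swings on the wrist pin up to 0.2 rad either way with light drag. Point to grip: solid shoulder of its big end, 93 mm from the pin, 12 mm short of the big end's centre, 22 mm thick between flat faces, about 34 mm wide. x axis: along the rod, pin to big end; z axis: square to the flat faces, along the pin (close the fingers along it)
- rod_big_end (a point): centre of the rod's big end (48 mm ring, 34 mm bore, 22 mm thick, 60 mm wide over the bolts, its tip 24 mm beyond this point), 105 mm from the wrist pin; same axes as rod_grip
- piston_b: bystander: a bare piston, 54 mm dia x 56 mm, standing crown down, no pin in it; origin at the centre of its underside
- piston_c: bystander: a piston, 54 mm dia x 56 mm, standing crown up; origin at the centre of its underside
- liner_b: bystander: a second, empty liner (70 mm flange, 90 mm tall) that already stands upright; origin at the centre of its underside
- rod_b: bystander: a bare connecting rod lying flat, about 160 x 60 x 22 mm, near right corner; origin under its middle
- rod_c: bystander: a bare connecting rod lying flat, about 160 x 60 x 22 mm, at the right; origin under its middle
- pin_b: bystander: a spare wrist pin, 16 mm dia x 46 mm, standing on end beside the fallen liner; origin at the centre of its underside
- oil_bottle: bystander: a white oil bottle, 56 mm dia x 150 mm, standing; origin at the centre of its underside
Mind the look-alikes: they are no part of the job. Leave any red look-alike of the part that bears liner_mid alone.

How it is judged:
By the outcome, as a careful person would: the job done as asked, in the order asked, and still so for the second after the job is handed in, while the arm keeps its last pose, push and grip.
It also fails if it takes over 58 s, if anything falls off the work surface, if the arm or the gripper's body presses on something with over 40 N, if the wrist force passes 120 N, or if a joint passes its speed limit or range.

## Working session

There is one attempt and no reset: what is moved stays moved. The work goes in short steps, Python scripts to look and compute and a tool call to move; the robot and the scene stay as the last step left them, time stands still between calls to the robot, and variables do not carry over. Pictures are saved under pics/ and viewed, at most 10 in all, crops included, and the job is handed in when it is done.

Besides the shell and the picture viewer there is one more tool, called after "Call:" as a command line: name --argument value ..., lists and objects as JSON in quotes. move_arm: Moves the arm, as the interface text tells. Its arguments: {"type":"object","properties":{"plan":{"type":"array"},"grip_force":{"type":"number"}},"required":["plan"]}

```bash
ls; mkdir -p pics
python3 - <<'E'
from cell import sensors, imaging, ctrl
import cv2, numpy as np
print(sensors.read_state(), ctrl.grasp_offset, dir(ctrl))
for n in ("top","side"):
    s=imaging.snapshot(n); np.savez(f"{n}0.npz",**s); cv2.imwrite(f"pics/{n}0.png",s["color"]); print(n,s["K"],s["world_from_camera"])
E
```

```text
pics
{'time_s': 0.0, 'joint_pos': array([-1.28819042,  0.33388593,  0.03989828,  1.46631284, -0.01344627,
        1.34331299, -0.05846339]), 'joint_velocities': array([ 0.0012272 ,  0.00242052,  0.0002961 ,  0.00010266, -0.00081709,
       -0.00130609, -0.00032386]), 'joint_torque': array([-1.72841528e-04, -6.58574724e+01,  1.36531949e+00, -4.05557406e+01,
        1.66713173e-02,  1.27349276e-02, -2.83739496e-06]), 'position': array([0.24203602, 0.60273848, 0.2304174 ]), 'ee_rot': array([-1.20313368e-04,  1.89752708e-01,  9.81831567e-01, -8.17646988e-04]), 'wrist_force': array([ 0.70829992, -0.15126375, -0.07686364]), 'moment': array([ 0.00621418, -0.03511584, -0.04829015]), 'gripper_force': 0.0, 'grip_width': 0.08559498028046429} 0.0187 ['PlanningError', '__class__', '__delattr__', '__dict__', '__dir__', '__doc__', '__eq__', '__format__', '__ge__', '__getattribute__', '__getstate__', '__gt__', '__hash__', '__init__', '__init_subclass__', '__le__', '__lt__', '__module__', '__ne__', '__new__', '__reduce__', '__reduce_ex__', '__repr__', '__setattr__', '__sizeof__', '__str__', '__subclasshook__', '__weakref__', 'grasp_offset']
top [[479.73923672   0.         253.77603572]
 [  0.         479.73923672 196.00514215]
 [  0.           0.           1.        ]] [[-0.01095759 -0.984522    0.17491816  0.29845973]
 [-0.9998395   0.01326716  0.01203981 -0.01510836]
 [-0.01417413 -0.17475816 -0.98450936  1.26132798]
 [ 0.          0.          0.          1.        ]]
side [[376.60681897   0.         252.56745141]
 [  0.         376.60681897 189.91007473]
 [  0.           0.           1.        ]] [[-0.99455395 -0.04865683  0.09216807  0.44251939]
 [-0.10320313  0.58318052 -0.80576026  0.83622849]
 [-0.01454488 -0.81088408 -0.58502603  0.68682471]
 [ 0.          0.          0.          1.        ]]
```

View pics/top0.png

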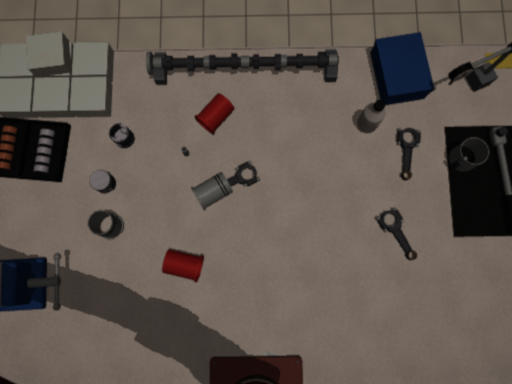

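View pics/side0.png

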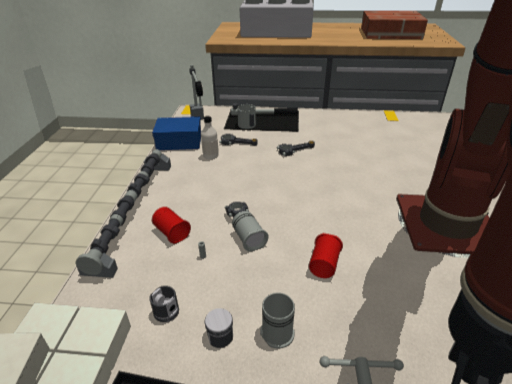

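The top view shows the fallen grey liner with its flange at about (200,197), its rim at about (230,183) and the rod's big-end ring at about (246,174). The ring's hole is visible from above, so the pin is near vertical. The red look-alikes are at (215,113) and (183,265), and pin_b is at (185,151). The side view agrees. Next I'll measure the liner and rod.

```bash
cat > h.py <<'E'
import numpy as np, cv2
from scipy.spatial.transform import Rotation as R
def cloud(s):
    d=s["depth"]; v,u=np.mgrid[:d.shape[0],:d.shape[1]]; K=s["K"]; T=s["world_from_camera"]
    c=np.stack([(u-K[0,2])/K[0,0]*d,(v-K[1,2])/K[1,1]*d,d],-1)
    p=c@T[:3,:3].T+T[:3,3]; p[d==0]=np.nan; return p
def tool(st):
    q=st["ee_rot"]; return R.from_quat([q[1],q[2],q[3],q[0]]).as_matrix()
E
python3 - <<'E'
from h import *
from cell import sensors
for n in("top","side"):
    s=np.load(f"{n}0.npz"); p=cloud(s); hsv=cv2.cvtColor(s["color"],cv2.COLOR_BGR2HSV)
    m=np.nan_to_num((p[...,2]>.012)&(hsv[...,1]<150)|False).astype(np.uint8)
    k,l,st,c=cv2.connectedComponentsWithStats(m)
    for i in range(1,k):
        if st[i,4]>25:
            P=p[l==i]; mn=np.nanmedian(P,0)
            if -.5<mn[1]<.6 and .2<mn[0]<.95: print(n,i,st[i],c[i].round(),mn.round(3),"ztop",np.nanpercentile(P[:,2],97).round(3))
    # liner blob
    seed=(190,212) if n=="top" else (232,248)
    P=p[l==l[seed]]; a=np.linalg.svd(P[:,:2]-P[:,:2].mean(0))[2][0] if len(P)<20000 else None
    a=a*(-np.sign(a[1])); o=P[:,:2].mean(0); t=(P[:,:2]-o)@a; b=(P[:,:2]-o)@np.array([-a[1],a[0]])
    print(n,"axis",a,"o",o)
    for lo in np.arange(t.min(),t.max(),.008):
        q=(t>=lo)&(t<lo+.008)
        if q.any(): print("t%.3f n%d b[%.3f %.3f] z[%.3f %.3f]"%(lo-t.min(),q.sum(),b[q].min(),b[q].max(),P[q,2].min(),P[q,2].max()),(o+a*(lo+.004)).round(3))
st=sensors.read_state(); print(tool(st).round(3))
s=np.load("top0.npz")["color"][90:290,140:300]; cv2.imwrite("pics/crop.png",cv2.resize(s,None,fx=3.6,fy=3,interpolation=cv2.INTER_CUBIC) if 0 else cv2.resize(s[40:140,40:140],None,fx=6,fy=6,interpolation=cv2.INTER_CUBIC))
E
```

```text
top 1 [   0   32  113  150 9343] [53. 84.] [0.833 0.527 0.055] ztop 0.108
top 9 [371  39   9  17  26] [374.  46.] [ 0.922 -0.328  0.057] ztop 0.08
top 15 [ 146   50  193   34 2860] [240.  63.] [0.874 0.035 0.06 ] ztop 0.074
top 31 [419  86  15  13  27] [427.  94.] [ 0.786 -0.466  0.038] ztop 0.076
top 35 [357  99  30  34 647] [371. 116.] [ 0.706 -0.3    0.098] ztop 0.151
top 48 [109 124  24  24 433] [121. 135.] [0.687 0.354 0.04 ] ztop 0.057
top 52 [ 40 129  14   8  80] [ 46. 132.] [0.701 0.558 0.022] ztop 0.028
top 53 [397 128  24  52 479] [408. 148.] [ 0.653 -0.41   0.019] ztop 0.026
top 55 [ 38 138  14   8  79] [ 44. 141.] [0.676 0.562 0.023] ztop 0.028
top 60 [ 37 147  14   8  75] [ 43. 150.] [0.651 0.564 0.023] ztop 0.028
top 61 [181 147   8   9  52] [184. 151.] [0.639 0.182 0.039] ztop 0.048
top 62 [ 35 156  15   8  79] [ 41. 159.] [0.626 0.567 0.023] ztop 0.028
top 63 [ 191  161   69   50 1237] [222. 186.] [0.541 0.088 0.052] ztop 0.065
top 64 [ 33 165  15   8  83] [ 40. 168.] [0.601 0.568 0.022] ztop 0.027
top 65 [ 89 170  26  24 443] [101. 181.] [0.557 0.393 0.055] ztop 0.06
[... 3375 characters left out ...]
.547 0.1  ]
t0.064 n52 b[-0.031 0.028] z[0.025 0.063] [0.551 0.093]
t0.072 n47 b[-0.024 0.029] z[0.022 0.064] [0.554 0.086]
t0.080 n48 b[-0.027 0.029] z[0.023 0.063] [0.558 0.079]
t0.088 n19 b[-0.022 0.023] z[0.048 0.063] [0.562 0.072]
t0.120 n35 b[-0.030 0.020] z[0.025 0.041] [0.577 0.044]
t0.128 n39 b[-0.033 0.021] z[0.019 0.039] [0.58  0.037]
t0.136 n34 b[-0.034 0.023] z[0.019 0.038] [0.584 0.03 ]
t0.144 n19 b[-0.036 0.022] z[0.019 0.037] [0.588 0.023]
t0.152 n26 b[-0.034 0.023] z[0.019 0.037] [0.591 0.015]
t0.160 n59 b[-0.034 0.022] z[0.013 0.037] [0.595 0.008]
t0.168 n23 b[-0.022 0.021] z[0.018 0.036] [0.599 0.001]
[[-0.928  0.373 -0.   ]
 [ 0.373  0.928 -0.001]
 [-0.    -0.001 -1.   ]]
```

View pics/crop.png

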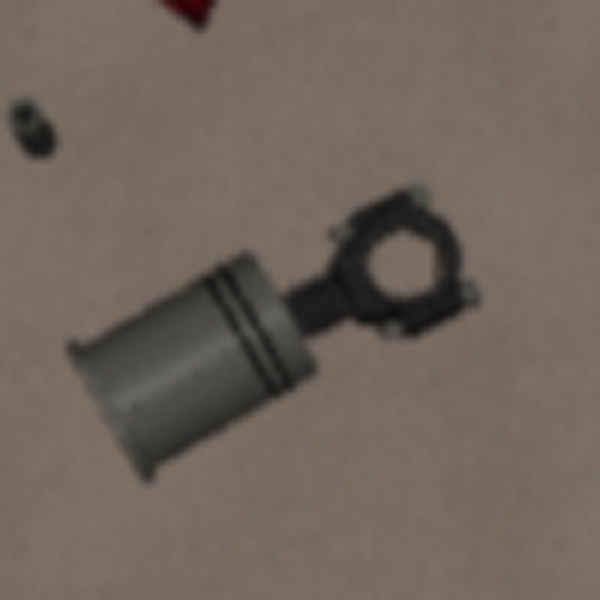

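The crop shows the big-end bore at (403,265), the flange edge from (75,348) to (150,475) and the rim from (247,255) to (312,372). That puts the big end at about (0.578, 0.017, 0.031), which agrees with the given 31 mm axis height. The liner axis heads along about (0.5,-0.866), with the rod swung roughly 0.08 rad. My plan is to grip the big end across its width and lift it in an arc about the flange edge. First I'll move over it.

Call:
move_arm --plan '[[[1,-33,-26,0,0],[1,-66,-52,0,0],[1,-98,-78,0,0],[1,-131,-104,0,0],[1,-164,-130,0,0],[1,-196,-155,0,0],[1,-229,-181,0,0],[1,-262,-207,0,0]]]' --grip_force 30

```text
time_s: 0.77
position: [0.4083, 0.312, 0.2312]
ee_rot: [-0.0, 0.19, 0.982, -0.0]
wrist_force: [0.5, 0.7, 0.0]
grip_width: 0.0853
gripper_force: 0.0
```

Call:
move_arm --plan '[[[1,-33,-26,0,0.08],[1,-66,-52,0,0.16],[1,-98,-78,0,0.24],[1,-131,-104,0,0.32],[1,-164,-130,0,0.4],[1,-196,-155,0,0.5],[1,-229,-181,0,0.58],[1,-262,-207,0,0.665]]]'

```text
time_s: 1.43
position: [0.574, 0.023, 0.2313]
ee_rot: [0.0, 0.501, 0.865, 0.0]
wrist_force: [1.1, 0.9, 0.9]
grip_width: 0.0858
gripper_force: 0.0
```

```bash
cat >> h.py <<'E'
def go(x,y,z,yaw=None):
    "shift in mm, turn for TCP target; yaw = angle of closing line (deg)"
    from cell import sensors
    st=sensors.read_state(); M=tool(st); d=M.T@(np.array([x,y,z])-st["position"])
    cur=np.degrees(np.arctan2(M[1,1],M[0,1])); t=None
    if yaw is not None: t=np.radians(-((yaw-cur+90)%180-90))
    print("pos",st["position"].round(4),"yaw %.1f"%cur,"q",st["joint_pos"].round(2),"F",st["wrist_force"].round(1),"w %.4f t %.2f"%(st["grip_width"],st["time_s"]),"| shift",(d*1000).round(1),"turn",t)
E
python3 -c "from h import *;go(.578,.017,.1,30)"
```

```text
pos [0.574  0.023  0.2313] yaw 29.8 q [-0.6   0.19  0.56  1.68 -0.1   1.3   0.5 ] F [1.1 0.9 0.9] w 0.0858 t 1.43 | shift [ -7.2   0.5 131.3] turn -0.0033064306245462016
```

Call:
move_arm --plan '[[[1,-7,0,40,0],[1,-7,0,80,0],[1,-7,0,120,0],[1,-7,0,155,0],[1,-7,0,185,0],[1,-7,0,205,0],[1,-7,0,218,0],[1,-7,0,223,0]]]'

```text
time_s: 2.1
position: [0.5756, 0.0187, 0.0062]
ee_rot: [-0.001, 0.5, 0.866, -0.001]
wrist_force: [-0.4, 0.7, -0.2]
grip_width: 0.0855
gripper_force: 0.0
```

Call:
move_arm --plan '[[[0.2,0,0,0,0],[0,0,0,0,0],[-0.2,0,0,0,0],[-0.3,0,0,0,0],[-0.4,0,0,0,0],[-0.5,0,0,0,0],[-0.5,0,0,0,0],[-0.5,0,0,0,0]]]' --grip_force 30

```text
time_s: 2.77
position: [0.5779, 0.0188, 0.0091]
ee_rot: [0.001, 0.5, 0.866, 0.001]
wrist_force: [2.4, -1.1, 4.7]
grip_width: 0.0594
gripper_force: 33.4
```

Run:
```python
from h import *
from cell import imaging
go(.578,.017,.1,30)
s=imaging.snapshot("top"); a=s["color"][100:240,150:290]
s=imaging.snapshot("side"); b=s["color"][150:290,170:310]
cv2.imwrite("pics/g1.png",cv2.resize(np.hstack([a,b]),None,fx=2.8,fy=2.8,interpolation=cv2.INTER_CUBIC))
```

```text
pos [0.5779 0.0188 0.0091] yaw 30.0 q [-0.52  0.44  0.49  1.88 -0.27  0.88  0.63] F [ 2.4 -1.1  4.7] w 0.0594 t 2.77 | shift [ -1.7  -0.7 -90.9] turn 9.139369398339652e-05
```

View pics/g1.png

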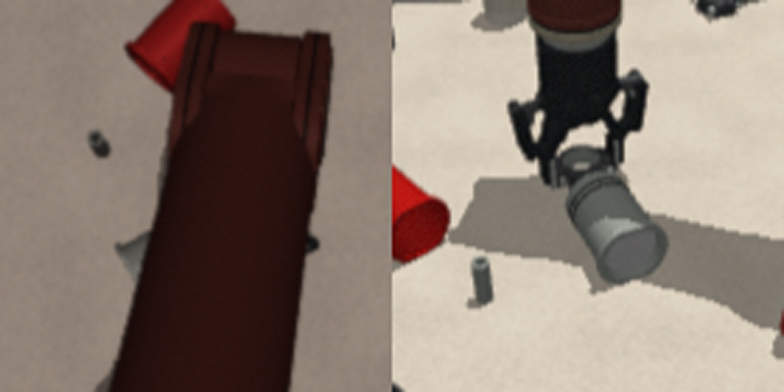

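The grip width of 59.4 mm matches the bolts. The side view (right half) shows the big end held between the fingers, with the liner still lying. I'll compute the arc next.

Run:
```python
import numpy as np
D,h=145,31
f=lambda t:np.array([D+h*np.sin(t)-D*np.cos(t),-(D*np.sin(t)+h*np.cos(t)-h)])
for c in range(4):
    t=np.radians(np.arange(0,9)*2.8125+22.5*c); print([list((f(x)-f(t[0])).round().astype(int)) for x in t[1:]])
```

```text
[[np.int64(2), np.int64(-7)], [np.int64(4), np.int64(-14)], [np.int64(6), np.int64(-21)], [np.int64(9), np.int64(-28)], [np.int64(12), np.int64(-34)], [np.int64(15), np.int64(-41)], [np.int64(19), np.int64(-47)], [np.int64(23), np.int64(-53)]]
[[np.int64(4), np.int64(-6)], [np.int64(9), np.int64(-12)], [np.int64(14), np.int64(-17)], [np.int64(19), np.int64(-22)], [np.int64(24), np.int64(-27)], [np.int64(30), np.int64(-32)], [np.int64(35), np.int64(-36)], [np.int64(41), np.int64(-40)]]
[[np.int64(6), np.int64(-4)], [np.int64(13), np.int64(-7)], [np.int64(19), np.int64(-10)], [np.int64(26), np.int64(-13)], [np.int64(33), np.int64(-16)], [np.int64(40), np.int64(-18)], [np.int64(47), np.int64(-20)], [np.int64(54), np.int64(-21)]]
[[np.int64(7), np.int64(-1)], [np.int64(14), np.int64(-2)], [np.int64(22), np.int64(-2)], [np.int64(29), np.int64(-2)], [np.int64(36), np.int64(-2)], [np.int64(43), np.int64(-2)], [np.int64(51), np.int64(-1)], [np.int64(58), np.int64(1)]]
```

Call:
move_arm --plan '[[[-0.5,0,2,0,0],[-0.5,0,4,0,0],[-0.5,0,6,0,0],[-0.5,0,7,0,0]]]' --grip_force 30

```text
time_s: 3.2
position: [0.583, 0.0218, 0.0083]
ee_rot: [-0.0, 0.5, 0.866, -0.0]
wrist_force: [-0.5, -3.8, 5.9]
grip_width: 0.0593
gripper_force: 32.5
```

Call:
move_arm --plan '[[[-0.5,2,0,-7,0],[-0.5,4,0,-14,0],[-0.5,6,0,-21,0],[-0.5,9,0,-28,0],[-0.5,12,0,-34,0],[-0.5,15,0,-41,0],[-0.5,19,0,-47,0],[-0.5,23,0,-53,0]]]'

```text
time_s: 3.87
position: [0.5712, 0.0426, 0.0619]
ee_rot: [-0.0, 0.5, 0.866, -0.0]
wrist_force: [0.9, -1.1, -5.1]
grip_width: 0.0582
gripper_force: 33.4
```

Run:
```python
from h import *
from cell import imaging
go(.578,.017,.1,30)
s=imaging.snapshot("side"); b=s["color"][130:290,170:330]
cv2.imwrite("pics/g2.png",cv2.resize(b,None,fx=3,fy=3,interpolation=cv2.INTER_CUBIC))
```

```text
pos [0.5712 0.0426 0.0619] yaw 30.0 q [-0.58  0.36  0.52  1.86 -0.21  0.97  0.55] F [ 0.9 -1.1 -5.1] w 0.0582 t 3.87 | shift [-25.6  -6.9 -38.1] turn 0.000553880504155002
```

View pics/g2.png

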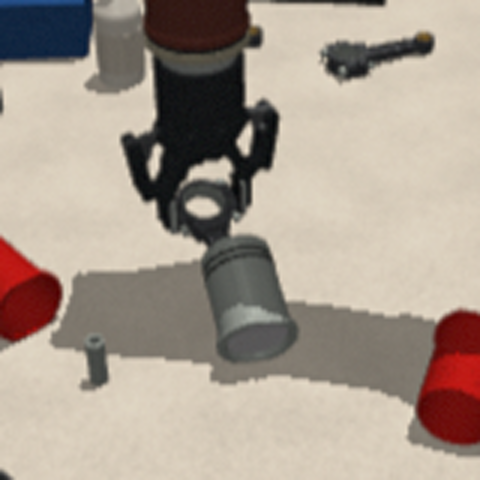

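The side crop shows the liner tilting about its flange edge, with the foot near (255,345) and the big end at (205,205) held. I'll continue the arc.

Call:
move_arm --plan '[[[-0.5,4,0,-6,0],[-0.5,9,0,-12,0],[-0.5,14,0,-17,0],[-0.5,19,0,-22,0],[-0.5,24,0,-27,0],[-0.5,30,0,-32,0],[-0.5,35,0,-36,0],[-0.5,41,0,-40,0]]]'

```text
time_s: 4.58
position: [0.5508, 0.0782, 0.1018]
ee_rot: [0.0, 0.5, 0.866, -0.0]
wrist_force: [0.6, 0.6, -5.3]
grip_width: 0.0586
gripper_force: 33.5
```

Call:
move_arm --plan '[[[-0.5,6,0,-4,0],[-0.5,13,0,-7,0],[-0.5,19,0,-10,0],[-0.5,26,0,-13,0],[-0.5,33,0,-16,0],[-0.5,40,0,-18,0],[-0.5,47,0,-20,0],[-0.5,54,0,-21,0]]]'

```text
time_s: 5.25
position: [0.5237, 0.1251, 0.1226]
ee_rot: [0.0, 0.5, 0.866, 0.0]
wrist_force: [1.3, -1.2, -4.4]
grip_width: 0.058
gripper_force: 34.3
```

Run:
```python
from h import *
from cell import imaging
go(.578,.017,.1,30)
s=imaging.snapshot("side"); b=s["color"][130:290,170:330]
cv2.imwrite("pics/g3.png",cv2.resize(b,None,fx=3,fy=3,interpolation=cv2.INTER_CUBIC))
```

```text
pos [0.5237 0.1251 0.1226] yaw 30.0 q [-0.76  0.2   0.5   1.89 -0.11  1.07  0.31] F [ 1.3 -1.2 -4.4] w 0.0580 t 5.25 | shift [-120.8   -7.1   22.6] turn 0.000417416965579936
```

View pics/g3.png

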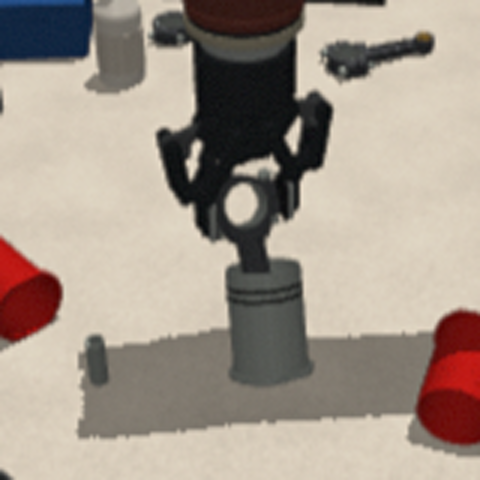

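The side crop shows the liner at about 70° with its foot near (270,375). I'll run the last segment of the arc, then measure.

Call:
move_arm --plan '[[[-0.5,7,0,-1,0],[-0.5,14,0,-2,0],[-0.5,22,0,-2,0],[-0.5,29,0,-2,0],[-0.5,36,0,-2,0],[-0.5,43,0,-2,0],[-0.5,51,0,-1,0],[-0.5,57,0,0,0]]]'

```text
time_s: 5.97
position: [0.4954, 0.1751, 0.1226]
ee_rot: [0.0, 0.5, 0.866, 0.001]
wrist_force: [2.4, -0.5, -1.0]
grip_width: 0.0584
gripper_force: 36.4
```

```bash
cat >> h.py <<'E'
def slices(name="side",ctr=(.513,.145),r=.09):
    from cell import imaging
    s=imaging.snapshot(name); p=cloud(s); q=np.hypot(p[...,0]-ctr[0],p[...,1]-ctr[1])<r
    P=p[q&(p[...,2]>.002)]; a=np.array([.5,-.866]); n=np.array([.866,.5])
    for z in np.arange(0,.2,.01):
        k=P[(P[:,2]>=z)&(P[:,2]<z+.01)]
        if len(k)>2: t=k[:,:2]@a; b=k[:,:2]@n; print("z%.2f n%d a[%.3f %.3f] n[%.3f %.3f]"%(z,len(k),t.min(),t.max(),b.min(),b.max()))
    return s
E
python3 - <<'E'
from h import *
go(.578,.017,.1,30)
s=slices(); b=s["color"][130:290,170:330]
cv2.imwrite("pics/g4.png",cv2.resize(b,None,fx=3,fy=3,interpolation=cv2.INTER_CUBIC))
E
```

```text
pos [0.4954 0.1751 0.1226] yaw 30.1 q [-0.84  0.17  0.46  1.92 -0.09  1.07  0.18] F [ 2.4 -0.5 -1. ] w 0.0584 t 5.97 | shift [-178.2   -7.7   22.5] turn 0.0009680537688831863
z0.00 n184 a[0.043 0.216] n[0.431 0.605]
z0.01 n116 a[0.056 0.105] n[0.492 0.556]
z0.02 n75 a[0.061 0.099] n[0.498 0.552]
z0.03 n83 a[0.060 0.098] n[0.492 0.551]
z0.04 n83 a[0.062 0.101] n[0.494 0.550]
z0.05 n93 a[0.063 0.123] n[0.493 0.550]
z0.06 n125 a[0.064 0.126] n[0.489 0.549]
z0.07 n151 a[0.064 0.126] n[0.489 0.548]
z0.08 n175 a[0.065 0.130] n[0.485 0.548]
z0.09 n125 a[0.067 0.125] n[0.487 0.547]
z0.10 n34 a[0.096 0.108] n[0.510 0.530]
z0.11 n15 a[0.095 0.102] n[0.505 0.533]
z0.12 n93 a[0.087 0.118] n[0.482 0.554]
z0.13 n113 a[0.085 0.117] n[0.479 0.560]
z0.14 n99 a[0.084 0.117] n[0.476 0.562]
z0.15 n97 a[0.083 0.120] n[0.476 0.562]
z0.16 n144 a[0.083 0.121] n[0.476 0.563]
z0.17 n113 a[0.081 0.109] n[0.458 0.580]
z0.18 n152 a[0.080 0.109] n[0.457 0.581]
z0.19 n166 a[0.077 0.112] n[0.456 0.583]
```

View pics/g4.png

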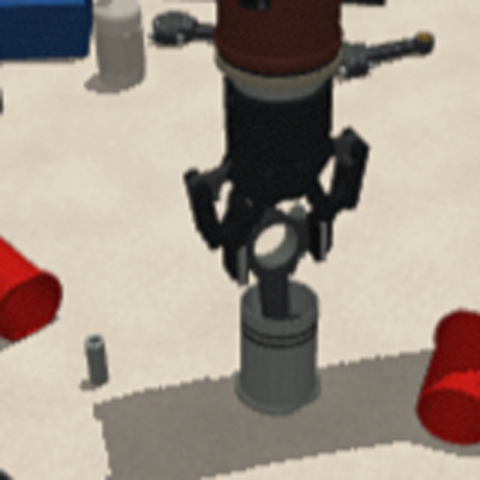

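The liner is nearly upright, leaning about 4° toward +a. I'll correct that.

Call:
move_arm --plan '[[[-0.5,3,1,0,0],[-0.5,6,2,1,0],[-0.5,8,4,2,0],[-0.5,10,4,3,0],[-0.5,10,4,3,0],[-0.5,10,4,3,0]]]'

```text
time_s: 6.52
position: [0.4938, 0.1846, 0.1196]
ee_rot: [-0.0, 0.5, 0.866, -0.0]
wrist_force: [-1.3, -1.3, 5.6]
grip_width: 0.0585
gripper_force: 37.3
```

Run:
```python
from h import *
go(.578,.017,.1,30)
s=slices()
```

```text
pos [0.4938 0.1846 0.1196] yaw 30.0 q [-0.85  0.18  0.45  1.92 -0.09  1.06  0.16] F [-1.3 -1.3  5.6] w 0.0585 t 6.52 | shift [-187.2  -10.9   19.5] turn 0.0001606502172110047
z0.00 n232 a[0.046 0.216] n[0.427 0.606]
z0.01 n75 a[0.059 0.095] n[0.498 0.553]
z0.02 n70 a[0.059 0.094] n[0.499 0.553]
z0.03 n83 a[0.058 0.095] n[0.499 0.553]
z0.04 n78 a[0.060 0.109] n[0.499 0.553]
z0.05 n109 a[0.059 0.121] n[0.494 0.553]
z0.06 n127 a[0.060 0.123] n[0.494 0.553]
z0.07 n150 a[0.059 0.120] n[0.493 0.553]
z0.08 n166 a[0.060 0.122] n[0.493 0.553]
z0.09 n79 a[0.061 0.121] n[0.492 0.551]
z0.10 n29 a[0.090 0.101] n[0.512 0.532]
z0.11 n23 a[0.086 0.091] n[0.507 0.538]
z0.12 n117 a[0.076 0.110] n[0.487 0.557]
z0.13 n107 a[0.075 0.111] n[0.480 0.564]
z0.14 n86 a[0.074 0.105] n[0.480 0.565]
z0.15 n111 a[0.074 0.109] n[0.478 0.565]
z0.16 n129 a[0.074 0.111] n[0.471 0.569]
z0.17 n154 a[0.073 0.099] n[0.462 0.583]
z0.18 n129 a[0.070 0.099] n[0.458 0.584]
z0.19 n177 a[0.069 0.105] n[0.457 0.586]
```

It's upright now, with edges constant over height and its axis at a≈0.0905, n≈0.522. I'll release, raise, and turn 90° above the rod.

Call:
move_arm --plan '[[[-0.2,0,0,0,0],[0.2,0,0,0,0],[0.5,0,0,0,0],[1,0,0,0,0],[1,0,0,0,0],[1,0,0,0,0],[1,0,0,0,0]]]'

```text
time_s: 7.15
position: [0.4939, 0.1846, 0.1192]
ee_rot: [-0.0, 0.5, 0.866, -0.0]
wrist_force: [1.2, -0.8, 0.1]
grip_width: 0.0858
gripper_force: 0.0
```

Call:
move_arm --plan '[[[1,0,0,-10,0],[1,0,0,-25,0],[1,0,0,-45,0],[1,0,0,-65,0],[1,0,0,-85,0],[1,0,0,-100,0],[1,0,0,-100,0]]]'

```text
time_s: 7.73
position: [0.4955, 0.1851, 0.2234]
ee_rot: [0.001, 0.5, 0.866, 0.002]
wrist_force: [0.9, -0.5, 0.9]
grip_width: 0.0855
gripper_force: 0.0
```

Run:
```python
from h import *
go(.5,.18,.1,120)
s=slices(); b=s["color"][110:270,190:350]
slices("top")
cv2.imwrite("pics/g5.png",cv2.resize(b,None,fx=3.5,fy=3.5,interpolation=cv2.INTER_CUBIC))
```

```text
pos [0.4955 0.1851 0.2234] yaw 30.0 q [-0.87  0.08  0.46  1.79 -0.04  1.27  0.12] F [ 0.9 -0.5  0.9] w 0.0855 t 7.73 | shift [ -6.7   0.7 123.4] turn -1.5707202076807865
z0.00 n243 a[0.043 0.220] n[0.429 0.606]
z0.01 n70 a[0.059 0.096] n[0.500 0.552]
z0.02 n67 a[0.059 0.095] n[0.500 0.553]
z0.03 n75 a[0.058 0.093] n[0.500 0.553]
z0.04 n75 a[0.058 0.093] n[0.500 0.553]
z0.05 n111 a[0.059 0.121] n[0.493 0.552]
z0.06 n118 a[0.059 0.120] n[0.493 0.553]
z0.07 n160 a[0.058 0.120] n[0.493 0.552]
z0.08 n159 a[0.059 0.119] n[0.492 0.553]
z0.09 n64 a[0.058 0.112] n[0.493 0.552]
z0.10 n9 a[0.082 0.087] n[0.512 0.531]
z0.11 n53 a[0.076 0.088] n[0.495 0.548]
z0.12 n112 a[0.075 0.099] n[0.492 0.549]
z0.13 n61 a[0.077 0.101] n[0.490 0.550]
z0.14 n48 a[0.077 0.095] n[0.493 0.550]
z0.15 n118 a[0.077 0.099] n[0.491 0.550]
z0.16 n89 a[0.077 0.099] n[0.490 0.549]
z0.00 n633 a[0.065 0.221] n[0.427 0.606]
z0.01 n34 a[0.071 0.118] n[0.485 0.539]
z0.02 n16 a[0.080 0.119] n[0.486 0.539]
z0.03 n36 a[0.074 0.118] n[0.486 0.539]
z0.04 n49 a[0.079 0.119] n[0.487 0.539]
z0.05 n55 a[0.075 0.118] n[0.486 0.545]
z0.06 n18 a[0.079 0.118] n[0.486 0.545]
z0.07 n20 a[0.088 0.119] n[0.485 0.544]
z0.08 n38 a[0.085 0.118] n[0.486 0.543]
z0.09 n20 a[0.089 0.119] n[0.487 0.545]
z0.11 n3 a[0.088 0.098] n[0.489 0.511]
z0.12 n11 a[0.096 0.098] n[0.488 0.532]
z0.13 n5 a[0.091 0.099] n[0.486 0.538]
z0.14 n12 a[0.089 0.098] n[0.486 0.541]
z0.15 n36 a[0.090 0.098] n[0.486 0.537]
z0.16 n18 a[0.091 0.098] n[0.505 0.525]
```

View pics/g5.png

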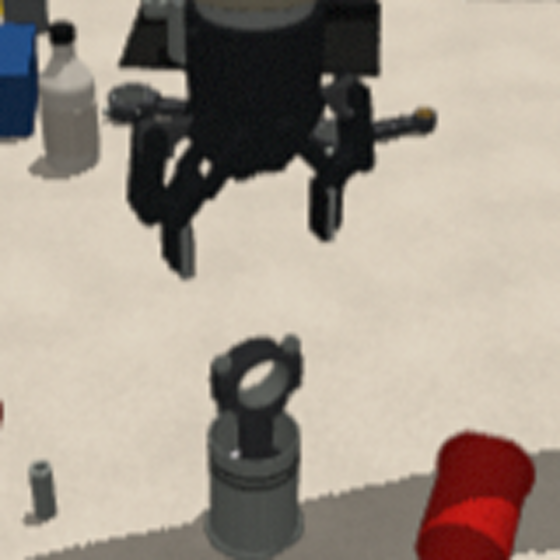

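The view shows the liner standing upright with the rod pointing up and its ring at about (262,380). The piston has dropped, since the rod's tip is at about 0.163 m. I'll turn the tool 90° now.

Call:
move_arm --plan '[[[1,0,-1,0,-0.12],[1,0,-2,0,-0.24],[1,0,-2,0,-0.36],[1,0,-2,0,-0.48],[1,0,-2,0,-0.6],[1,0,-2,0,-0.72],[1,0,-2,0,-0.8],[1,0,-2,0,-0.8]]]'

```text
time_s: 8.5
position: [0.4917, 0.1833, 0.2184]
ee_rot: [-0.001, 0.121, 0.993, -0.001]
wrist_force: [0.0, 0.1, -0.4]
grip_width: 0.0858
gripper_force: 0.0
```

Call:
move_arm --plan '[[[1,0,0,0,-0.12],[1,0,0,0,-0.24],[1,0,0,0,-0.36],[1,0,0,0,-0.48],[1,0,0,0,-0.6],[1,0,0,0,-0.72],[1,0,0,0,-0.77],[1,0,0,0,-0.77]]]'

```text
time_s: 9.17
position: [0.4919, 0.1834, 0.2187]
ee_rot: [-0.001, -0.258, 0.966, -0.0]
wrist_force: [0.0, -0.3, 0.3]
grip_width: 0.0854
gripper_force: 0.0
```

Run:
```python
from h import *
go(.4943,.1838,.106,120)
```

```text
pos [0.4919 0.1834 0.2187] yaw 119.9 q [-0.8   0.08  0.38  1.8  -0.03  1.27  1.68] F [ 0.  -0.3  0.3] w 0.0854 t 9.17 | shift [ -2.5  -0.9 112.7] turn -0.000970308303028702
```

Call:
move_arm --plan '[[[1,-3,-1,20,0],[1,-3,-1,40,0],[1,-3,-1,60,0],[1,-3,-1,78,0],[1,-3,-1,94,0],[1,-3,-1,106,0],[1,-3,-1,112,0],[1,-3,-1,113,0]]]'

```text
time_s: 9.83
position: [0.4947, 0.1839, 0.1051]
ee_rot: [-0.001, -0.258, 0.966, -0.0]
wrist_force: [-0.2, -0.5, 0.6]
grip_width: 0.0855
gripper_force: 0.0
```

Call:
move_arm --plan '[[[0.4,0,0,0,0],[0,0,0,0,0],[-0.3,0,0,0,0],[-0.5,0,0,0,0],[-0.7,0,0,0,0],[-0.9,0,0,0,0],[-1,0,0,0,0],[-1,0,0,0,0]]]' --grip_force 40

```text
time_s: 10.5
position: [0.4958, 0.1842, 0.1068]
ee_rot: [0.0, -0.258, 0.966, 0.0]
wrist_force: [0.0, -1.5, 4.9]
grip_width: 0.0211
gripper_force: 44.2
```

Run:
```python
from h import *
go(.4943,.1838,.106,120)
s=slices();slices("top"); b=s["color"][110:270,190:350]
cv2.imwrite("pics/g6.png",cv2.resize(b,None,fx=3.5,fy=3.5,interpolation=cv2.INTER_CUBIC))
```

```text
pos [0.4958 0.1842 0.1068] yaw 120.0 q [-0.78  0.2   0.38  1.93 -0.08  1.03  1.73] F [ 0.  -1.5  4.9] w 0.0211 t 10.50 | shift [1.5 0.4 0.8] turn -0.0006818669870740944
z0.00 n239 a[0.044 0.215] n[0.433 0.605]
z0.01 n72 a[0.058 0.095] n[0.499 0.553]
z0.02 n76 a[0.059 0.095] n[0.500 0.552]
z0.03 n71 a[0.059 0.094] n[0.499 0.553]
z0.04 n78 a[0.058 0.093] n[0.501 0.553]
z0.05 n107 a[0.058 0.120] n[0.494 0.553]
z0.06 n118 a[0.058 0.121] n[0.492 0.553]
z0.07 n151 a[0.059 0.120] n[0.493 0.553]
z0.08 n163 a[0.058 0.119] n[0.493 0.553]
z0.09 n44 a[0.059 0.112] n[0.492 0.551]
z0.10 n6 a[0.071 0.085] n[0.523 0.533]
z0.11 n34 a[0.064 0.088] n[0.496 0.548]
z0.12 n66 a[0.064 0.100] n[0.503 0.550]
z0.13 n62 a[0.063 0.100] n[0.512 0.550]
z0.14 n34 a[0.066 0.095] n[0.530 0.550]
z0.15 n112 a[0.045 0.131] n[0.490 0.550]
z0.16 n66 a[0.042 0.133] n[0.513 0.550]
z0.17 n85 a[0.043 0.142] n[0.515 0.541]
z0.18 n54 a[0.044 0.148] n[0.521 0.541]
z0.19 n47 a[0.043 0.136] n[0.522 0.542]
z0.00 n550 a[0.072 0.221] n[0.429 0.605]
z0.01 n27 a[0.077 0.157] n[0.482 0.553]
z0.02 n14 a[0.086 0.119] n[0.486 0.531]
z0.03 n25 a[0.078 0.118] n[0.486 0.536]
z0.04 n49 a[0.081 0.119] n[0.486 0.534]
z0.05 n34 a[0.082 0.118] n[0.486 0.532]
z0.06 n15 a[0.087 0.118] n[0.486 0.531]
z0.07 n16 a[0.085 0.119] n[0.486 0.524]
z0.08 n24 a[0.085 0.119] n[0.486 0.518]
z0.09 n11 a[0.086 0.118] n[0.487 0.519]
z0.11 n5 a[0.088 0.107] n[0.489 0.512]
z0.12 n8 a[0.096 0.110] n[0.488 0.513]
z0.13 n8 a[0.091 0.110] n[0.486 0.512]
z0.14 n4 a[0.093 0.097] n[0.487 0.492]
z0.15 n20 a[0.093 0.125] n[0.488 0.515]
z0.16 n26 a[0.109 0.131] n[0.506 0.519]
z0.17 n15 a[0.107 0.139] n[0.503 0.518]
z0.18 n10 a[0.129 0.142] n[0.507 0.513]
z0.19 n29 a[0.128 0.151] n[0.505 0.532]
```

View pics/g6.png

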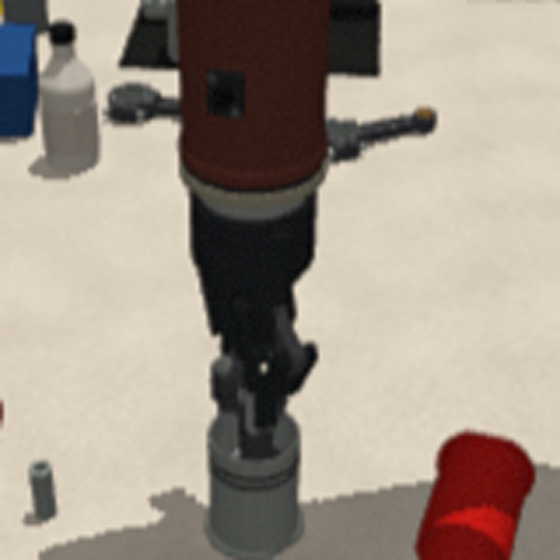

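The fingers are closed on the rod shoulder at a width of 21 mm, and the liner hasn't moved. I'll lift about 70 mm in steps.

Call:
move_arm --plan '[[[-1,0,0,0,0],[-1,0,0,-3,0],[-1,0,0,-8,0],[-1,0,0,-14,0],[-1,0,0,-20,0],[-1,0,0,-26,0],[-1,0,0,-32,0],[-1,0,0,-35,0]]]' --grip_force 60

```text
time_s: 11.27
position: [0.4955, 0.1843, 0.1424]
ee_rot: [0.0, -0.259, 0.966, 0.0]
wrist_force: [0.4, 0.3, -2.5]
grip_width: 0.0203
gripper_force: 61.5
```

Run:
```python
from h import *
go(.4943,.1838,.106,120)
slices()
```

```text
pos [0.4955 0.1843 0.1424] yaw 120.0 q [-0.79  0.16  0.38  1.89 -0.06  1.11  1.71] F [ 0.4  0.3 -2.5] w 0.0203 t 11.27 | shift [ 1.3  0.2 36.4] turn -0.00037090966341248786
z0.00 n249 a[0.042 0.214] n[0.428 0.602]
z0.01 n74 a[0.058 0.103] n[0.500 0.552]
z0.02 n69 a[0.058 0.096] n[0.499 0.552]
z0.03 n75 a[0.058 0.096] n[0.500 0.552]
z0.04 n77 a[0.058 0.094] n[0.494 0.552]
z0.05 n80 a[0.058 0.095] n[0.495 0.552]
z0.06 n87 a[0.059 0.109] n[0.497 0.552]
z0.07 n125 a[0.058 0.110] n[0.497 0.552]
z0.08 n207 a[0.058 0.120] n[0.491 0.552]
z0.09 n120 a[0.059 0.118] n[0.492 0.550]
z0.10 n32 a[0.080 0.096] n[0.512 0.530]
z0.11 n31 a[0.080 0.094] n[0.513 0.531]
z0.12 n33 a[0.081 0.094] n[0.510 0.531]
z0.13 n12 a[0.081 0.092] n[0.511 0.531]
z0.14 n17 a[0.066 0.080] n[0.507 0.535]
z0.15 n61 a[0.063 0.098] n[0.494 0.548]
z0.16 n76 a[0.062 0.099] n[0.492 0.550]
z0.17 n54 a[0.064 0.100] n[0.513 0.550]
z0.18 n54 a[0.048 0.108] n[0.532 0.550]
z0.19 n125 a[0.044 0.132] n[0.511 0.550]
```

Call:
move_arm --plan '[[[-1,0,0,-5,0],[-1,0,0,-11,0],[-1,0,0,-17,0],[-1,0,0,-23,0],[-1,0,0,-28,0],[-1,0,0,-32,0],[-1,0,0,-34,0],[-1,0,0,-34,0]]]'

```text
time_s: 11.98
position: [0.4955, 0.1843, 0.1758]
ee_rot: [0.0, -0.259, 0.966, 0.0]
wrist_force: [-0.2, -0.4, -2.5]
grip_width: 0.0207
gripper_force: 61.6
```

Run:
```python
from h import *
go(.4943,.1838,.1765,120)
s=slices(); b=s["color"][150:250,210:310]
cv2.imwrite("pics/g7.png",cv2.resize(b,None,fx=6,fy=6,interpolation=cv2.INTER_CUBIC))
```

```text
pos [0.4955 0.1843 0.1758] yaw 120.0 q [-0.79  0.12  0.39  1.85 -0.05  1.18  1.7 ] F [-0.2 -0.4 -2.5] w 0.0207 t 11.98 | shift [ 1.3  0.2 -0.7] turn -0.00043481846786555853
z0.00 n239 a[0.042 0.211] n[0.427 0.605]
z0.01 n72 a[0.057 0.097] n[0.500 0.552]
z0.02 n68 a[0.058 0.096] n[0.500 0.552]
z0.03 n79 a[0.058 0.096] n[0.501 0.552]
z0.04 n75 a[0.057 0.094] n[0.495 0.552]
z0.05 n77 a[0.058 0.093] n[0.495 0.552]
z0.06 n80 a[0.058 0.094] n[0.496 0.553]
z0.07 n81 a[0.058 0.103] n[0.497 0.552]
z0.08 n119 a[0.059 0.107] n[0.490 0.552]
z0.09 n95 a[0.059 0.111] n[0.493 0.552]
z0.10 n106 a[0.062 0.110] n[0.497 0.548]
z0.11 n140 a[0.062 0.109] n[0.497 0.548]
z0.12 n150 a[0.064 0.112] n[0.495 0.548]
z0.13 n37 a[0.081 0.096] n[0.512 0.530]
z0.14 n29 a[0.081 0.093] n[0.512 0.531]
z0.15 n37 a[0.080 0.093] n[0.511 0.531]
z0.16 n22 a[0.081 0.093] n[0.511 0.531]
z0.17 n13 a[0.071 0.091] n[0.508 0.533]
z0.18 n53 a[0.064 0.087] n[0.495 0.547]
z0.19 n79 a[0.063 0.101] n[0.494 0.549]
```

View pics/g7.png

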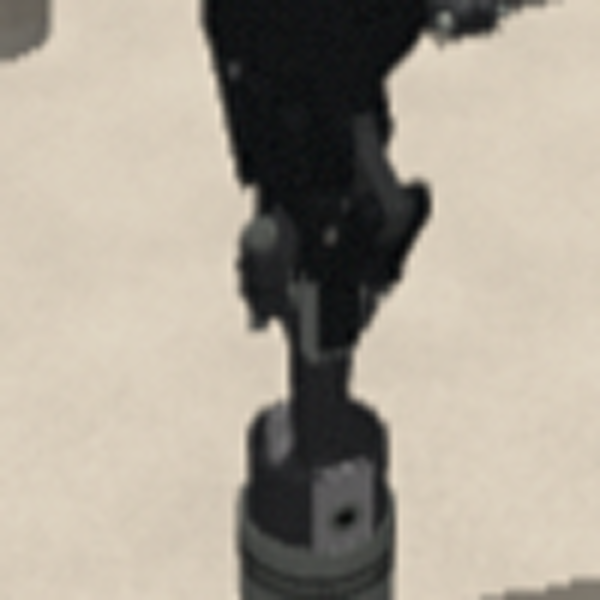

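The pin boss (flat with a dark centre) is visible at about (345,517), above the rim at about (350,550). I'll check the skirt and rim heights in numbers. The skirt edge should sit 30 to 41 mm above the rim.

Run:
```python
from h import *
from cell import imaging
c=.5*np.array([.089,0])[0]+.866*.5225, -.866*.089+.5*.5225
for i in range(2):
    s=imaging.snapshot("side"); p=cloud(s); r=np.hypot(p[...,0]-c[0],p[...,1]-c[1])
    P=p[(r>.02)&(r<.0275)&(p[...,2]>.098)&(p[...,2]<.14)]; print("skirt top",np.sort(P[:,2])[-12:].round(4))
    Q=p[(r>.0285)&(r<.033)&(p[...,2]>.07)&(p[...,2]<.11)]; print("rim",np.sort(Q[:,2])[-12:].round(4))
# pin centre pixel -> height on the boss plane
u,v=210+345/6-.4,150+517/6-.4
d=s["depth"][int(v)-1:int(v)+3,int(u)-1:int(u)+3]; print(p[int(round(v)),int(round(u))-3:int(round(u))+4].round(4))
```

```text
skirt top [0.1252 0.1252 0.1252 0.1253 0.1253 0.1256 0.1256 0.1257 0.1258 0.1261
 0.1262 0.1266]
rim [0.0903 0.0903 0.0904 0.0905 0.0905 0.0906 0.0907 0.0907 0.0911 0.0912
 0.092  0.092 ]
skirt top [0.125  0.1251 0.1251 0.1253 0.1253 0.1254 0.1257 0.1258 0.1259 0.126
 0.1263 0.1271]
rim [0.09   0.09   0.09   0.0901 0.0901 0.0903 0.0903 0.0904 0.0904 0.0908
 0.0913 0.1059]
[[0.4902 0.2083 0.1039]
 [0.4881 0.2068 0.1027]
 [0.4859 0.2058 0.1019]
 [0.4836 0.2055 0.1018]
 [0.4816 0.2016 0.0984]
 [0.4792 0.2039 0.1007]
 [0.4771 0.1997 0.097 ]]
```

The skirt is at 0.1255 m, so the pin is about 13 mm above the rim, inside the 8–19 mm window. The rim reads 0.090 m, so the liner is still seated on the table. I'll hand in.

```bash
python3 -c "
from cell import order
print(order.hand_in())"
```

```text
the job is handed in; nothing more can be done
None
```

The job is handed in: the liner stands on its flange, and the arm still holds the rod with the wrist pin about 13 mm above the rim, so the rings should still be in the bore (they start to leave at 19 mm).

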